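Fold the lid stay, shut the terminal box and lock its quarter-turn fastener

ROBOT

A 6-joint arm with a two-finger parallel gripper is mounted at the origin on a cart in front of the work surface, level with it; the furniture and walls round the work are solid. World frame = base frame: x ahead of the robot, y to its left, z up, the work surface at z = 0. Lengths are in m, angles in rad, forces in N, time in s.
With the tool pointing down it reaches from about 0.275 to 0.75 m from the base axis. Payload 10.2 kg.
Tool frame: the origin (TCP) lies midway between the tips of the shut fingers; the grasp point (between the pads) lies 19 mm behind it (env.hold_point_z is the distance from the TCP to the grasp point, in m); z points along the fingers, y is the line along which they close (so a half turn about z gives the same grasp; the last joint's range is limited). The gripper opens to 85 mm and grips with 20 to 120 N. Pads are 22 mm wide; open, the fingers measure 114 mm over their backs; the gripper's body (76 mm by 85 mm) begins 54 mm behind the grasp point. The pads swing forward as they close: fully open they stand 13 mm farther back than shut.
Start: joints at [1.105, 0.313, 1.498, -0, 1.331, -0.223], TCP at [0.126, 0.51, 0.231] pointing down, gripper open.
Joint ranges: [-2.94, 2.94], [-0.97, 2.17], [0.19, 2.56], [-1.23, 4.37], [0.02, 3.11], [-2.88, 2.88]. Speed limits (rad/s): [2.39, 2.39, 3.01, 3.14, 3.14, 3.14].

INTERFACE

Orientations are given as a unit quaternion [x, y, z, w].
In Python, from bench import env, kinematics, monitor, eyes, job gives the robot as it stands. The module is installed in compiled form; this text tells all that it offers. Calls block until the motion is done:
- env.reach(position, orientation): joint-space move of the TCP to a pose.
- env.movel(position, velocity=0.15, frame=None, guard=None): straight line of the TCP; frame=None keeps the orientation; velocity is the mean speed in m/s. With guard (N) it stops when the force on the tool has changed by that much, and returns True; else False.
- env.set_joints(angles): joint-space move.
- env.release() and env.close_gripper(effort=None): open the fingers fully, or close them until they stop; effort is the grip in N (None keeps the last).
- env.hold(seconds).
- kinematics.ik(position, orientation): joint angles nearest the present ones, or None.
- monitor.sense(): the state.
- eyes.grab_frame(name): name is "side" or "top"; returns a dict with "frame" (480x640x3 uint8, red, green, blue), "mtx" (3x3 intrinsics, pixels), "view" (4x4, takes a point from world to camera coordinates). Camera axes: x right, y down, z forward; pixel columns grow to the right and rows downward; lengths in m; the calibration is good to about 2 mm. A picture is of the moment at which its call begins. There is no depth.
A pose or a line that the arm cannot do raises env.MotionError and nothing moves.
- job.hand_in(): hands the job in; it is judged then, once.
The state is a dict: "clock": time; "joints": joint angles; "qvel": joint speeds; "joint_efforts": joint torques, N m; "position": TCP position; "ee_rot": TCP orientation; "contact_force": force on the tool from outside, world axes, zero at the start; "ft_torque": the same for the moment, N m; "finger_gap": opening from 0.0 (shut) to 1.0 (fully open); "gripper_force": force on a finger pad.
Only numpy, scipy, OpenCV 4.12 (cv2) and the standard library are available. Lean on these libraries where they do the work, as an engineer would, in place of code of your own. Each camera call takes 0.05 s, during which the arm holds its last target. There are 200 camera calls.

TASK

The wiring in the terminal box is done: close it up. Break the folding lid stay at its knee, lower the lid fully shut without slamming it, then press in the wing of the quarter-turn fastener and turn it clockwise until it springs up into its locked notch and stays there. Leave the other things on the bench where they are.

Things in the scene. Friction and masses are not known exactly. Their poses are not given: they have to be found in the camera images.
- enclosure: Grey sheet-metal terminal box fixed to the bench, 190 mm deep (x), 240 mm wide (y), 85 mm high, walls 4 mm, cable glands on its left. Origin: centre of its underside; x axis from the front (robot side) to the hinge side, y left, z up. Shut, the lid's top face is 91 mm above the origin.
- lid_hinge (a point): Middle of the lid's hinge line, which runs along the box's y axis at the rear rim: 99 mm behind and 87 mm above the box's origin.
- lid (a joint): Lid angle: 0 shut, 1.52 rad standing open as found, near upright. Lid: 3 mm sheet, 12 mm skirt, 198 mm from hinge line to front edge, 246 mm wide, 0.42 kg; outer face 4 mm outside the hinge line. Stiff hinge: above about 50 degrees the lid stays where left, below it sinks slowly by its weight; a push of 3 to 6 N at its edge moves it. It cannot be lowered while the stay is locked.
- lid_edge (a point): Middle of the lid's free (front) edge, on its outer face; at the top while the lid stands open.
- knee_pin (a point): Centre of the knee pin of the folding lid stay: dark steel pin, diameter 15 mm, 18 mm long, parallel to the hinge line, joining two flat steel links (each about 99 mm long, 12 broad). The stay runs inside the box's right side, 96 mm right of the middle, from the right wall to the lid. The knee stands above the rim, about 70 mm in front of the open lid.
- knee (a joint): Bend of the stay at its knee: -0.22 rad locked, a little past straight towards the robot, against its stop; 0 straight; positive folded the other way (knee goes rearward and down); 2.85 with the lid shut. 3 to 5 N on the knee pin, rearward and down, break the lock; push it to 0.4 rad or more so that the lid comes freely. It stays where it is left.
- stud (a joint): How far the fastener's stud is pressed into the lid, m: 0 sprung out (as found), 0.0125 fully in (collar on the lid). Spring: 2 N at 0, 8 N fully in. With the lid shut: near 0.0005 the cross pin stands on top of the socket, over 0.0105 it is below the socket's plate, about 0.0065 it has sprung up into the notch (locked).
- wing (a joint): Turn of the wing, rad: 0 = bar points front to back (along the box's x axis), positive = clockwise seen from outside the lid (from above when shut). Half a turn makes no difference. As found within 0.8 of 0.
- wing_grip (a point): Centre of the grip of the quarter-turn fastener, mid-width near the lid's front edge, outer face: dark steel wing bar 38 mm long, 10 thick, 18 high (9 above and below this point) on a collar 25 across, 4 thick. Axis 167 mm from the hinge line. This point is 25.5 mm off the lid's face with the stud out, 13 mm fully in. Under the lid a cross pin, 19 x 4 mm, lies parallel to the bar.
- socket_top (a point): Centre of the top face of the fastener's socket, in the box under the wing. Its slot takes the cross pin within about 0.1 rad; more, and the pin wedges part way or stands on it. Not indexed: the slot points front to back only within 0.5 rad either way, find it by feel. Under its 6 mm plate, a quarter turn clockwise from the slot, is a 4 mm notch, then a firm stop (felt from 0.2 N m). Let go half way, the pin stays under the plate.
- screwdriver: Bystander, not part of the job: screwdriver with a black handle, 191 mm long, lying to the left of the box. Origin at the centre of its underside.
- tray: Bystander, not part of the job: open grey parts tray 75 x 100 x 26 mm. Origin at the centre of its underside.
- oiler: Bystander, not part of the job: oil bottle with a red nozzle, 42 mm across, 126 mm tall. Origin at the centre of its underside.
- tape: Bystander, not part of the job: roll of black insulating tape, 63 mm across, 18 mm high, behind the box. Origin at the centre of its underside.
- sensor: Bystander, not part of the job: cylindrical sensor 63 mm long, 12 mm thick, lying in front of the box. Origin at the centre of its underside.
- carton: Bystander, not part of the job: small carton 45 x 64 x 41 mm. Origin at the centre of its underside.
- hex_key: Bystander, not part of the job: black L-shaped hex key, 112 mm long. Origin at the centre of its underside.

How it is judged:
By the outcome, as a careful person would: the job done as asked, in the order asked, and still so for the second after the job is handed in, with the robot touching nothing.
It also fails if it takes over 69 s, if anything falls off the work surface, if the arm or the gripper's body presses on something with over 40 N, if the wrist force passes 120 N, or if a joint passes its speed limit or range.

## Working session

There is one attempt and no reset: what is moved stays moved. The work goes in short steps, each a Python script; the robot and the scene stay as the last script left them, time stands still between calls to the robot, and variables do not carry over. Pictures are saved under pics/ and viewed, at most 10 in all, crops included, and the job is handed in when it is done.

```bash
mkdir -p pics
python3 - <<'E'
from bench import env, kinematics, monitor, eyes, job
import cv2, numpy as np
for n in ("side","top"):
    f=eyes.grab_frame(n); cv2.imwrite(f"pics/{n}0.png",f["frame"][:,:,::-1]); print(n,f["mtx"].tolist(),np.round(f["view"],4).tolist())
s=monitor.sense(); print(s["clock"],s["position"],s["ee_rot"],env.hold_point_z)
E
```

```text
side [[561.3077676462052, 0.0, 327.26526407500063], [0.0, 561.3077676462052, 244.48074116100585], [0.0, 0.0, 1.0]] [[-0.9414, -0.3366, -0.0232, 0.5854], [-0.1662, 0.5225, -0.8363, 0.1567], [0.2936, -0.7834, -0.5478, 1.2678], [0.0, 0.0, 0.0, 1.0]]
top [[447.002053521897, 0.0, 312.1288681068338], [0.0, 447.002053521897, 242.37911266269464], [0.0, 0.0, 1.0]] [[-0.0145, -0.9999, -0.0058, 0.2109], [-0.9883, 0.0152, -0.1517, 0.5468], [0.1518, 0.0035, -0.9884, 1.1065], [0.0, 0.0, 0.0, 1.0]]
0.1 [0.12613128 0.50939865 0.23079405] [ 1.21092251e-01  9.92641093e-01 -5.38258675e-04 -1.91987768e-04] 0.0187
```

View pics/side0.png

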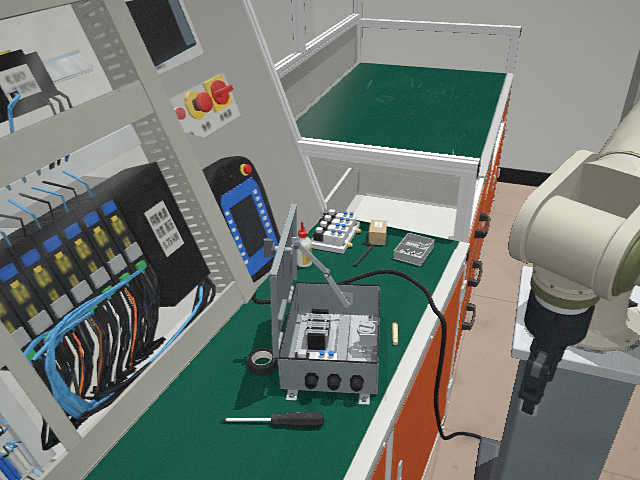

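View pics/top0.png

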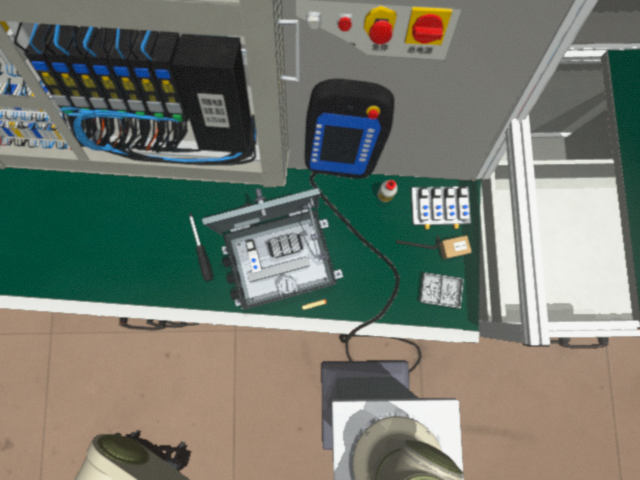

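The side view shows the open box near (330,340), with the lid's upper edge near (290,205) and the stay's knee near (325,270). The top view shows the box near (285,260) and the lid edge running from (205,218) to (320,193), with the wing at (262,195). I'll zoom in for exact pixels.

Run:
```python
import cv2, numpy as np
a=cv2.imread("pics/side0.png")[190:410,235:395]; b=cv2.imread("pics/top0.png")[180:312,200:350]
A=cv2.resize(a,None,fx=2.7,fy=2.7,interpolation=cv2.INTER_CUBIC)
B=cv2.resize(b,None,fx=2.4,fy=2.4,interpolation=cv2.INTER_CUBIC)
cv2.imwrite("pics/crA.png",A); 
B=cv2.resize(b,None,fx=4.5,fy=4.5,interpolation=cv2.INTER_CUBIC); cv2.imwrite("pics/crB.png",B)
```

```text
(no output)
```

View pics/crA.png

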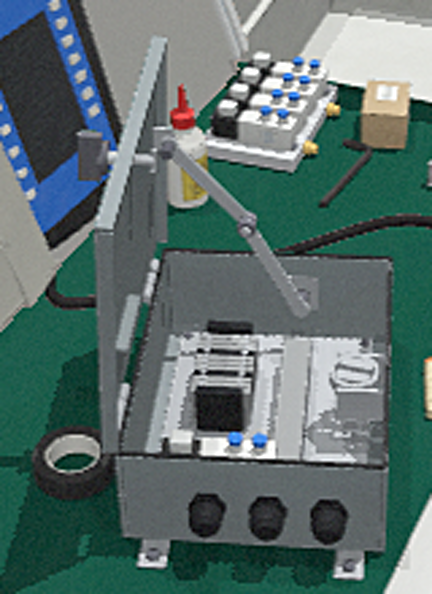

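View pics/crB.png

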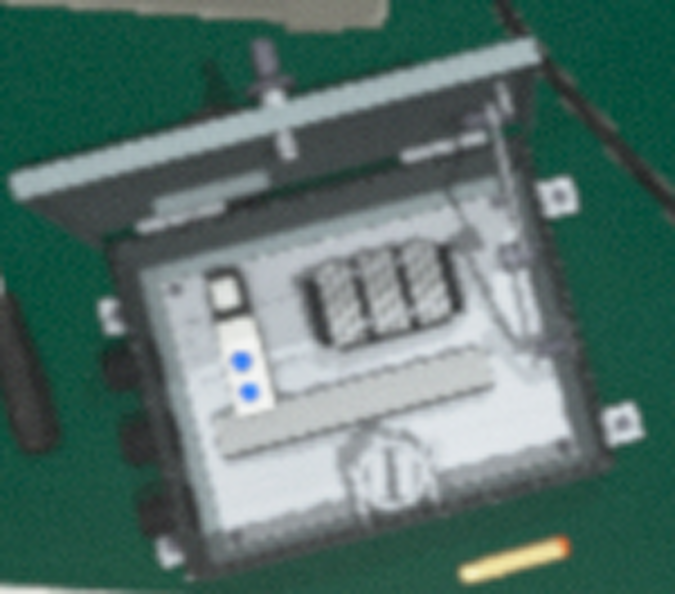

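Side crop: knee pin at (248,224), rim corners at (165,250), (390,260), (387,462) and (120,452), lid top corner at (165,38), wing at (92,155). Top crop: knee at (513,255), rim corners at (610,462), (195,578) and (107,245), outer lid edge from (10,178) to (537,40), wing at (265,55), socket slot at (392,475), nearly vertical in the image.

```bash
cat > h.py <<'E'
from bench import env, kinematics, monitor, eyes, job
import cv2, numpy as np
C={"side":(np.array([[561.3077676462052,0,327.26526407500063],[0,561.3077676462052,244.48074116100585],[0,0,1]]),None),
   "top":(np.array([[447.002053521897,0,312.1288681068338],[0,447.002053521897,242.37911266269464],[0,0,1]]),None)}
V={"side":np.array([[-0.9414,-0.3366,-0.0232,0.5854],[-0.1662,0.5225,-0.8363,0.1567],[0.2936,-0.7834,-0.5478,1.2678]]),
   "top":np.array([[-0.0145,-0.9999,-0.0058,0.2109],[-0.9883,0.0152,-0.1517,0.5468],[0.1518,0.0035,-0.9884,1.1065]])}
def P(n): return C[n][0]@V[n]
def tri(s,t):
    X=cv2.triangulatePoints(P("side"),P("top"),np.array(s,float).reshape(2,1),np.array(t,float).reshape(2,1))[:,0]; return X[:3]/X[3]
def plane(n,p,z):
    R=V[n][:,:3]; c=-R.T@V[n][:,3]; d=R.T@np.linalg.inv(C[n][0])@np.array([p[0],p[1],1.]); return c+d*(z-c[2])/d[2]
def proj(n,X):
    q=P(n)@np.append(X,1); return q[:2]/q[2]
sA=lambda u,v:(235+u/2.7,190+v/2.7)
tB=lambda u,v:(200+u/4.5,180+v/4.5)
E
python3 - <<'E'
from h import *
np.set_printoptions(precision=4,suppress=True)
print("knee",tri(sA(248,224),tB(513,255)))
print("lid stay pivot",tri(sA(170,150),tB(485,118)), "wall pivot",tri(sA(305,312),tB(545,348)))
print("lid corner R",tri(sA(165,38),tB(537,40)),"L",tri(sA(100,228),tB(12,180)))
print("wing",tri(sA(92,155),tB(265,55)))
print("FR,FL",tri(sA(390,260),tB(610,462)),tri(sA(387,462),tB(195,578)),"RL",tri(sA(120,452),tB(107,245)))
for n,l in (("side",[sA(390,260),sA(387,462),sA(120,452),sA(165,250)]),("top",[tB(610,462),tB(195,578),tB(107,245)])):
    for p in l: print(n,plane(n,p,.085))
print("socket",tri(sA(357,372),tB(392,475)),plane("top",tB(392,450),.06),plane("top",tB(393,500),.06))
E
```

```text
knee [0.5495 0.1975 0.1286]
lid stay pivot [0.6077 0.2104 0.1956] wall pivot [0.5092 0.1796 0.0351]
lid corner R [0.6204 0.184  0.2792] L [0.5623 0.4251 0.281 ]
wing [0.6238 0.3128 0.2529]
FR,FL [0.4443 0.1468 0.0803] [0.3852 0.3719 0.0838] RL [0.5656 0.4215 0.084 ]
side [0.4435 0.1528 0.085 ]
side [0.3856 0.3732 0.085 ]
side [0.5644 0.4223 0.085 ]
side [0.6231 0.1968 0.085 ]
top [0.4431 0.1469 0.085 ]
top [0.3841 0.3714 0.085 ]
top [0.5666 0.4216 0.085 ]
socket [0.4383 0.2663 0.062 ] [0.453  0.2665 0.06  ] [0.4254 0.2661 0.06  ]
```

```bash
cat >> h.py <<'E'
from scipy.spatial.transform import Rotation as Ro
np.set_printoptions(precision=4,suppress=True)
YAW=0.255; O=np.array([.5045,.285,0]); BX=np.array([np.cos(YAW),np.sin(YAW),0]); BY=np.array([-np.sin(YAW),np.cos(YAW),0]); UP=np.array([0,0,1.])
def W(x,y,z): return O+x*BX+y*BY+z*UP
def quat(z,y):
    z=z/np.linalg.norm(z); y=y-z*(y@z); y/=np.linalg.norm(y); return Ro.from_matrix(np.c_[np.cross(y,z),y,z]).as_quat()
def st():
    s=monitor.sense(); p=s["position"]-O; print("t %.2f box[%.4f %.4f %.4f]"%(s["clock"],p@BX,p@BY,p[2]),"F",np.round(s["contact_force"],1),"T",np.round(s["ft_torque"],2),"gap %.3f gf %.1f q6 %.2f"%(s["finger_gap"],np.max(s["gripper_force"]),s["joints"][5])); return s
E
python3 - <<'E'
from h import *
print("post base",tri((247,297),(283,183)),"HMI low",tri((245,275),(345,175)), plane("top",(230,183),0), plane("top",(310,190),0))
d=(BX-UP)/2**.5
for s in (1,-1):
    print(s,kinematics.ik(W(.0215,-.094,.1286)-.06*d,quat(d,s*BY)), kinematics.ik(W(.06,-.094,.095),quat(d,s*BY)))
    for x,z in ((.125,.25),(.125,.33),(-.07,.1)): print(x,z,kinematics.ik(W(x,.05,z),quat(-UP,s*BY)))
E
```

```text
post base [0.7019 0.2756 0.0835] HMI low [0.7712 0.1226 0.0149] [0.7235 0.4242 0.    ] [0.7003 0.2066 0.    ]
1 [ 0.0795  0.1438  2.1207  0.8969  0.1587 -2.5863] [0.1127 0.4481 1.9598 2.0039 0.1107 2.6052]
0.125 0.25 [ 0.3733  0.7667  0.7366 -0.      1.6383 -1.4525]
0.125 0.33 [ 0.3733  0.7886  0.4964 -0.      1.8566 -1.4525]
-0.07 0.1 [ 0.4181  0.4622  1.6519 -0.      1.0276 -1.4077]
-1 [0.0795 0.1438 2.1207 0.8969 0.1587 0.5553] [ 0.1127  0.4481  1.9598  2.0039  0.1107 -0.5364]
0.125 0.25 [ 0.3733  0.7667  0.7366 -0.      1.6383  1.6891]
0.125 0.33 [ 0.3733  0.7886  0.4964 -0.      1.8566  1.6891]
-0.07 0.1 [ 0.4181  0.4622  1.6519 -0.      1.0276  1.7339]
```

Run:
```python
from h import *
env.close_gripper(40)
a=np.radians(30); d=np.sin(a)*BX-np.cos(a)*UP; q=quat(d,-BY)
w=np.array([-.0215,.035]); r=.1025
def K(deg): return W(w[0]+r*np.cos(np.radians(deg)),-.093,w[1]+r*np.sin(np.radians(deg)))
print(kinematics.ik(K(65)-.06*d,q),kinematics.ik(K(40)-.006*d,q))
env.reach(K(65)-.06*d,q); st()
print(env.movel(K(65)-.0095*d,.06,guard=15)); st()
for g in (60,54,48,42,38):
    print(env.movel(K(g)-.006*d,.06,guard=40)); st()
f=eyes.grab_frame("side"); cv2.imwrite("pics/s1.png",cv2.resize(f["frame"][180:400,225:405,::-1],None,fx=2.7,fy=2.7,interpolation=cv2.INTER_CUBIC))
```

```text
[0.1099 0.1967 1.8924 0.1416 0.5379 1.3231] [0.1288 0.432  1.7925 0.1617 0.4016 1.3124]
t 2.69 box[-0.0082 -0.0924 0.1800] F [ 0.4 -0.2  0. ] T [-0.06  0.22 -0.02] gap -0.001 gf 0.0 q6 1.32
False
t 3.68 box[0.0171 -0.0930 0.1363] F [0.9 0.6 0.5] T [-0.08  0.17  0.03] gap 0.002 gf 0.0 q6 1.31
False
t 4.03 box[0.0269 -0.0930 0.1286] F [ 0.6  0.  -0.2] T [-0.04  0.22 -0.01] gap 0.003 gf 0.0 q6 1.31
False
t 4.36 box[0.0357 -0.0929 0.1226] F [-0.9 -1.2 -0.4] T [-0.06  0.46  0.03] gap -0.001 gf 0.5 q6 1.31
False
t 4.68 box[0.0435 -0.0922 0.1155] F [-2.2  6.3 -5. ] T [0.64 0.91 0.48] gap 0.001 gf 2.9 q6 1.31
False
t 5.01 box[0.0488 -0.0920 0.1058] F [-9.5  1.4 -6.4] T [-0.02  2.2   0.23] gap -0.001 gf 7.3 q6 1.31
True
t 5.22 box[0.0488 -0.0914 0.0972] F [-5.5 -1.8 -3.3] T [-0.33  1.08  0.  ] gap 0.001 gf 2.8 q6 1.31
```

View pics/s1.png

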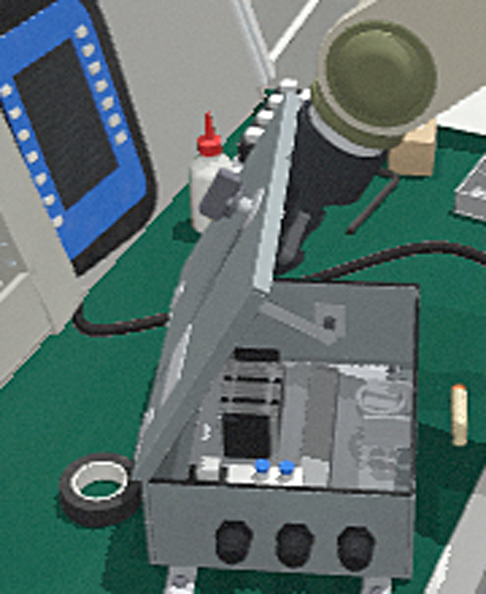

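The stay has folded well past straight and the lid has come forward to roughly 60-65°. Its front edge runs from (258,290) to (285,88) in the crop, and the gripper is in front of it. I'll back out and work out the lid angle.

Run:
```python
from h import *
def ray(n,p):
    R=V[n][:,:3]; return -R.T@V[n][:,3], R.T@np.linalg.inv(C[n][0])@np.array([p[0],p[1],1.])
def lidang(n,p,y):
    c,d=ray(n,p); t=(y-(c-O)@BY)/(d@BY); X=c+t*d; x=(X-O)@BX; print("edge x' z",x,X[2],"ang",np.arctan2(X[2]-.087,.099-x))
lidang("side",(225+258/2.7,180+290/2.7),.123); lidang("side",(225+285/2.7,180+88/2.7),-.123)
s=st(); p=s["position"]; a=np.radians(30); d=np.sin(a)*BX-np.cos(a)*UP
env.movel(p-.02*BX+.003*UP,.08); st()
env.movel(p-.02*BX-.06*d,.12)
env.movel(p-.05*BX-.2*d,.25); st()
f=eyes.grab_frame("side"); g=eyes.grab_frame("top")
A=cv2.resize(f["frame"][180:400,225:405,::-1],None,fx=2.2,fy=2.2,interpolation=cv2.INTER_CUBIC); B=cv2.resize(g["frame"][170:320,200:350,::-1],None,fx=2.6,fy=2.6,interpolation=cv2.INTER_CUBIC)
im=np.zeros((484,396+390,3),np.uint8); im[:A.shape[0],:396]=A; im[:390,396:]=B; cv2.imwrite("pics/s2.png",im)
```

```text
edge x' z 0.009110345727436527 0.2585578308623926 ang 1.088163985674601
edge x' z 0.012635513185758193 0.262483939483078 ang 1.1134481130112297
t 5.27 box[0.0489 -0.0914 0.0973] F [-4.7 -1.3 -3.4] T [-0.29  1.23 -0.08] gap -0.003 gf 2.9 q6 1.31
t 5.68 box[0.0295 -0.0915 0.1010] F [ 0.9 -0.3 -0.3] T [-0.09  0.23 -0.04] gap -0.002 gf 0.0 q6 1.29
t 7.08 box[-0.1009 -0.0915 0.2692] F [-0.  -0.8 -0.5] T [-0.04  0.26 -0.01] gap 0.001 gf 0.0 q6 1.32
```

View pics/s2.png

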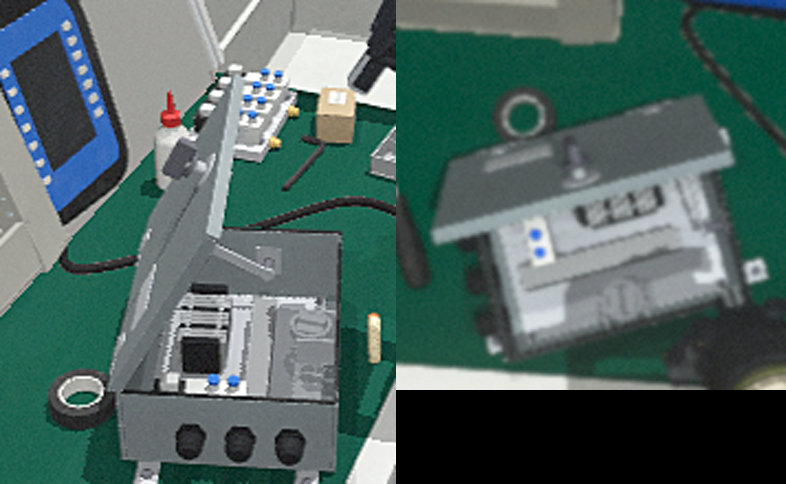

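The lid stands at 1.10 rad and the stay is folded and clear of the lid's path. Next I push it down from behind at the left of the wing, following its arc.

Run:
```python
from h import *
s=monitor.sense(); env.movel(s["position"]+np.array([0,0,.075]),.25)
q=quat(-UP,BY); Y=.06
env.reach(W(.06,Y,.345),q); st()
def T(a,r=.17,off=0): return W(.099-r*np.cos(a)+(.004+off)*np.sin(a)+.011,Y,.087+r*np.sin(a)+(.004+off)*np.cos(a))
env.movel(T(1.10,off=.02),.15); st()
print(env.movel(T(1.10),.05,guard=15)); st()
for a in np.arange(1.0,-.01,-.125):
    h=env.movel(T(a,off=-.001 if a>.1 else .003),.09,guard=40); s=st()
    if h: print("guard at",a); break
else:
    print(env.movel(T(0,off=-.006),.02,guard=12)); st()
```

```text
t 9.98 box[0.0600 0.0599 0.3450] F [0.2 0.7 0.1] T [-0.04  0.01  0.01] gap 0.007 gf 0.0 q6 -1.42
t 10.78 box[0.0546 0.0600 0.2506] F [ 0.2 -0.8  0.2] T [ 0.04 -0.   -0.  ] gap 0.003 gf 0.0 q6 -1.42
False
t 11.32 box[0.0367 0.0600 0.2408] F [ 0.5  1.5 -1.2] T [-0.03  0.02  0.04] gap -0.001 gf 0.0 q6 -1.42
t 11.68 box[0.0209 0.0600 0.2320] F [ 0.1 -0.3 -0.5] T [ 0.05 -0.03 -0.03] gap 0.001 gf 0.0 q6 -1.42
t 12.06 box[0.0038 0.0600 0.2198] F [-0.6  0.   0.4] T [ 0.02 -0.04 -0.02] gap 0.004 gf 0.0 q6 -1.41
t 12.44 box[-0.0118 0.0600 0.2056] F [ 0.5 -0.6 -0.4] T [ 0.02  0.   -0.05] gap -0.002 gf 0.0 q6 -1.41
t 12.82 box[-0.0256 0.0600 0.1894] F [ 0.2 -0.2  0.9] T [-0.02  0.01 -0.03] gap -0.003 gf 0.0 q6 -1.40
t 13.21 box[-0.0373 0.0600 0.1716] F [-1.1  0.1  0.5] T [-0.03  0.02 -0.  ] gap 0.001 gf 0.0 q6 -1.40
t 13.59 box[-0.0467 0.0600 0.1525] F [ 0.9 -0.4  0.3] T [ 0.03 -0.01  0.05] gap -0.001 gf 0.0 q6 -1.40
t 13.97 box[-0.0536 0.0600 0.1324] F [0.7 0.1 0.5] T [-0.01  0.04 -0.04] gap -0.000 gf 0.0 q6 -1.39
t 14.36 box[-0.0581 0.0600 0.1115] F [-0.1  0.1  0.8] T [ 0.    0.02 -0.02] gap 0.001 gf 0.0 q6 -1.39
t 14.70 box[-0.0599 0.0600 0.0942] F [-1.   0.2 -0.3] T [ 0.02 -0.02 -0.  ] gap -0.000 gf 0.0 q6 -1.39
True
t 15.02 box[-0.0594 0.0601 0.0910] F [-1.9 -1.2  7.2] T [-0.21  0.35  0.01] gap 0.000 gf 3.7 q6 -1.39
```

Run:
```python
from h import *
env.movel(W(-.06,.06,.2),.2); env.reach(W(-.1,.26,.24),quat(-UP,BY)); st()
f=eyes.grab_frame("side"); g=eyes.grab_frame("top")
cv2.imwrite("pics/side3.png",f["frame"][:,:,::-1]); cv2.imwrite("pics/top3.png",g["frame"][:,:,::-1])
A=cv2.resize(f["frame"][270:400,265:395,::-1],None,fx=3,fy=3,interpolation=cv2.INTER_CUBIC); B=cv2.resize(g["frame"][220:320,220:350,::-1],None,fx=3,fy=3,interpolation=cv2.INTER_CUBIC)
im=np.zeros((390,780,3),np.uint8); im[:,:390]=A; im[:300,390:]=B; cv2.imwrite("pics/s3.png",im)
```

```text
t 16.56 box[-0.0997 0.2589 0.2390] F [1.3 0.3 0.6] T [-0.02  0.01 -0.02] gap -0.001 gf 0.0 q6 -1.04
```

View pics/s3.png

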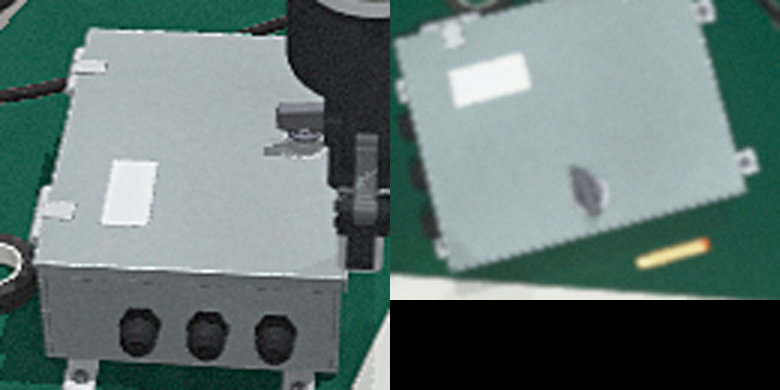

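The lid is shut flush. The top view has the wing at about (286,283) and pointing roughly front to back. I'll measure the wing and slot angles from masks.

Run:
```python
from h import *
t3=cv2.imread("pics/top3.png").astype(int); t0=cv2.imread("pics/top0.png").astype(int); s3=cv2.imread("pics/side3.png").astype(int)
def ax(n,mask,u0,v0,z):
    nlab,lab,stt,cen=cv2.connectedComponentsWithStats(mask.astype(np.uint8)); 
    k=1+np.argmax(stt[1:,4]); v,u=np.where(lab==k)
    X=np.array([plane(n,(a+u0,b+v0),z)[:2] for a,b in zip(u,v)])-O[:2]; X=np.c_[X@BX[:2],X@BY[:2]]
    c=X.mean(0); w,e=np.linalg.eigh(np.cov((X-c).T)); d=e[:,1]*np.sign(e[0,1])
    print(n,len(u),"box centre",c,"sd",np.sqrt(w),"ext",np.ptp((X-c)@d),np.ptp((X-c)@e[:,0]),"wing angle (cw+)",-np.arctan2(d[1],d[0]))
g=t3[270:297,275:298].sum(2)
print(g[::2,::1]//3)
for th in (300,330,360): ax("top",g<th,275,270,.1255)
h=t0[276:295,278:296].sum(2)//3; print(h)
```

```text
[[171 175 176 175 175 175 173 177 176 173 178 176 176 173 174 173 173 173
  174 173 173 171 171]
 [176 175 177 178 174 175 175 174 178 176 178 179 175 175 174 172 172 175
  172 170 170 173 169]
 [176 177 176 175 171 167 161 168 170 174 174 171 173 176 174 174 171 174
  173 174 174 173 172]
 [177 176 174 168 155 131 119 117 125 135 152 162 170 172 173 174 175 174
  175 174 176 175 174]
 [177 176 176 176 157 133 113 116 120 117 119 133 147 160 167 171 172 173
  172 174 174 174 173]
 [177 180 177 176 172 150 119 110 117 122 117 110 120 143 169 185 187 181
  177 176 176 177 179]
 [180 176 180 179 169 153 125 109 110 117 121 112 112 123 142 166 192 192
  178 174 176 177 176]
 [180 176 180 179 181 169 134 108  99 107 120 121 109 110 129 154 191 200
  184 176 178 179 175]
 [179 181 182 180 178 174 152 123  99  98 115 124 118 106 119 157 192 194
  178 175 177 175 177]
 [183 179 180 179 178 174 172 165 144 123 109 116 122 123 135 171 191 182
  177 177 180 177 177]
 [181 181 181 182 179 185 177 180 183 175 151 121 121 117 120 142 168 176
  180 178 180 180 178]
 [183 185 182 183 182 182 180 181
[... 1397 characters left out ...]
222 207 191 201 214 201]
 [187 212 200 184 202 221 222 201 159 152 190 219 222 209 191 201 214 207]
 [171 205 208 200 207 222 221 198 154 146 185 217 222 211 196 202 195 192]
 [175 208 218 207 210 221 220 198 156 149 185 220 222 212 203 202 179 178]
 [166 198 214 211 210 217 218 201 166 144 175 209 216 210 197 183 161 169]
 [148 179 200 198 203 214 203 189 163 144 159 183 201 205 184 151 126 143]
 [142 170 186 172 182 201 199 193 183 172 171 179 196 186 151 112  98 107]
 [140 168 184 160 150 168 184 196 196 188 172 157 145 133 115  91  82  81]
 [133 152 178 162 123 118 131 143 148 141 129 110 102  89  85  79  67  70]
 [114 119 141 138 103  91  98 101 101  96  89  92  88  78  80  83  73  75]]
```

Lid shut, wing at about -0.13 rad from the mask axis and top-face ridge, slot at about +0.20 rad from the earlier top view. I'll grasp the wing, turn to the slot angle and press.

```bash
cat >> h.py <<'E'
def yq(th): return quat(-UP,Ro.from_rotvec([0,0,-th]).apply(BY))
def turn(dth):
    j=np.array(monitor.sense()["joints"],float); j[5]+=dth; env.set_joints(j)
E
python3 - <<'E'
from h import *
p=plane("top",(285.3,283.5),.1255); print("wing top",(p-O)@BX,(p-O)@BY)
c=(W(-.068,0,0)+p*[1,1,0])/2; print((c-O)@BX,(c-O)@BY)
env.release()
env.reach(c+[0,0,.2],yq(-.13)); env.movel(c+[0,0,.1105],.12,guard=12); st()
env.close_gripper(60); st()
j0=monitor.sense()["joints"]; turn(.33); s=st(); print("dq6",s["joints"][5]-j0[5])
q=s["position"]; 
print(env.movel(q+[0,0,-.0122],.02,guard=18)); s=st(); print("dz",s["position"][2]-q[2])
E
```

```text
wing top -0.06664988284215202 -0.0013648765389563955
-0.067324941421076 -0.0006824382694782188
t 19.38 box[-0.0669 -0.0005 0.1112] F [ 0.7 -0.5 -0.1] T [-0.03  0.01 -0.03] gap 0.999 gf 0.0 q6 -1.64
t 20.06 box[-0.0675 -0.0003 0.1106] F [-3.4  3.1  0.8] T [0.48 0.39 0.01] gap 0.097 gf 63.1 q6 -1.64
t 20.48 box[-0.0675 -0.0000 0.1106] F [-1.6  3.7  2.1] T [ 0.72  0.33 -0.05] gap 0.098 gf 63.0 q6 -1.31
dq6 0.32644761758264473
False
t 21.23 box[-0.0674 0.0000 0.0986] F [-3.9  2.8  6.4] T [0.49 0.66 0.02] gap 0.093 gf 63.7 q6 -1.31
dz -0.012002100284199582
```

Pressed in 12 mm at spring force only, so the pin is through the slot. Now turning clockwise and feeling for the stop.

Run:
```python
from h import *
q0=monitor.sense()["joints"][5]
turn(.7); st(); turn(.6); s=st()
while s["joints"][5]-q0<1.85 and abs(s["ft_torque"][2])<.35:
    turn(.05); s=st()
print("turned",s["joints"][5]-q0)
```

```text
t 21.94 box[-0.0672 0.0005 0.0990] F [-3.4  5.9  6.5] T [ 1.04  0.68 -0.01] gap 0.099 gf 63.8 q6 -0.61
t 22.57 box[-0.0666 0.0008 0.0994] F [-2.3  5.3  7.3] T [ 1.    0.47 -0.01] gap 0.102 gf 63.8 q6 -0.01
t 22.82 box[-0.0665 0.0009 0.0996] F [-3.   3.6  6.4] T [ 0.59  0.65 -0.04] gap 0.099 gf 63.7 q6 0.04
t 23.07 box[-0.0665 0.0009 0.0998] F [-3.2  3.3  6.7] T [0.56 0.68 0.04] gap 0.094 gf 63.8 q6 0.09
t 23.32 box[-0.0665 0.0009 0.0999] F [-3.8  3.   7.3] T [ 0.51  0.66 -0.01] gap 0.100 gf 63.7 q6 0.14
t 23.57 box[-0.0664 0.0009 0.1001] F [-2.6  3.2  6.3] T [0.47 0.66 0.01] gap 0.093 gf 63.7 q6 0.19
t 23.82 box[-0.0663 0.0009 0.1002] F [-3.9  3.5  6.3] T [ 0.48  0.65 -0.04] gap 0.095 gf 63.7 q6 0.24
t 24.07 box[-0.0663 0.0009 0.1004] F [-3.5  3.4  5.6] T [ 0.51  0.67 -0.  ] gap 0.099 gf 63.7 q6 0.29
t 24.32 box[-0.0662 0.0009 0.1005] F [-3.2  4.1  5.9] T [0.5  0.65 0.01] gap 0.095 gf 63.7 q6 0.34
t 24.57 box[-0.0662 0.0009 0.1007] F [-3.5  2.9  6.2] T [ 0.52  0.7  -0.04] gap 0.096 gf 63.7 q6 0.38
t 24.82 box[-0.0662 0.0009 0.1007] F [-4.4  3.1  5.6] T [ 0.6   0.63 -0.01] gap 0.097 gf 63.5 q6 0.43
t 25.07 box[-0.0661 0.0009 0.1007] F [-2.4  3.1  4.5] T [0.54 0.58 0.09] gap 0.094 gf 63.5 q6 0.48
t 25.32 box[-0.0661 0.0009 0.1008] F [-3.2  2.9  5.7] T [0.45 0.66 0.19] gap 0.098 gf 63.6 q6 0.53
t 25.57 box[-0.0660 0.0008 0.1009] F [-2.1  3.7  5.4] T [0.39 0.62 0.24] gap 0.100 gf 63.6 q6 0.58
turned 1.8838585648067412
```

The firm stop shows at q6 ≈ 0.45–0.5, a quarter turn past the slot. I'll ease off the twist and let the stud rise into the notch, watching the force.

Run:
```python
from h import *
turn(-.10); s=st(); p=s["position"]
for z in (.1020,.1030,.1038,.1044,.105):
    h=env.movel([p[0],p[1],z],.01,guard=10); st()
    if h: break
```

```text
t 25.82 box[-0.0661 0.0009 0.1009] F [-3.9  3.8  6.5] T [0.58 0.72 0.09] gap 0.097 gf 63.7 q6 0.47
t 26.08 box[-0.0661 0.0009 0.1021] F [-2.2  3.8  5.6] T [0.47 0.67 0.14] gap 0.097 gf 63.6 q6 0.48
t 26.33 box[-0.0661 0.0009 0.1032] F [-2.6  3.1  5.9] T [0.57 0.66 0.09] gap 0.096 gf 63.7 q6 0.48
t 26.58 box[-0.0661 0.0009 0.1039] F [-3.8  2.9  4.8] T [0.57 0.62 0.08] gap 0.095 gf 63.5 q6 0.48
t 26.83 box[-0.0661 0.0009 0.1044] F [-2.8  2.8  3. ] T [0.59 0.54 0.1 ] gap 0.097 gf 63.3 q6 0.48
t 27.08 box[-0.0662 0.0009 0.1047] F [-0.6  4.1 -2.3] T [0.69 0.26 0.09] gap 0.093 gf 62.7 q6 0.48
```

The spring force held until depth ≈ 0.0065, then reversed, so the stud is up in the notch. Releasing and checking.

Run:
```python
from h import *
p=monitor.sense()["position"]
env.release(); env.movel([p[0],p[1],.2],.12); env.reach(W(-.12,.27,.26),yq(0)); env.hold(.3); st()
f=eyes.grab_frame("side"); g=eyes.grab_frame("top")
A=cv2.resize(f["frame"][200:420,240:420,::-1],None,fx=2.2,fy=2.2,interpolation=cv2.INTER_CUBIC); B=cv2.resize(g["frame"][220:320,220:350,::-1],None,fx=3,fy=3,interpolation=cv2.INTER_CUBIC)
im=np.zeros((484,786,3),np.uint8); im[:,:396]=A; im[:300,396:]=B; cv2.imwrite("pics/s4.png",im)
```

```text
t 30.38 box[-0.1197 0.2696 0.2600] F [ 0.7 -0.1  0.5] T [ 0.    0.01 -0.01] gap 1.005 gf 0.0 q6 -1.00
```

View pics/s4.png

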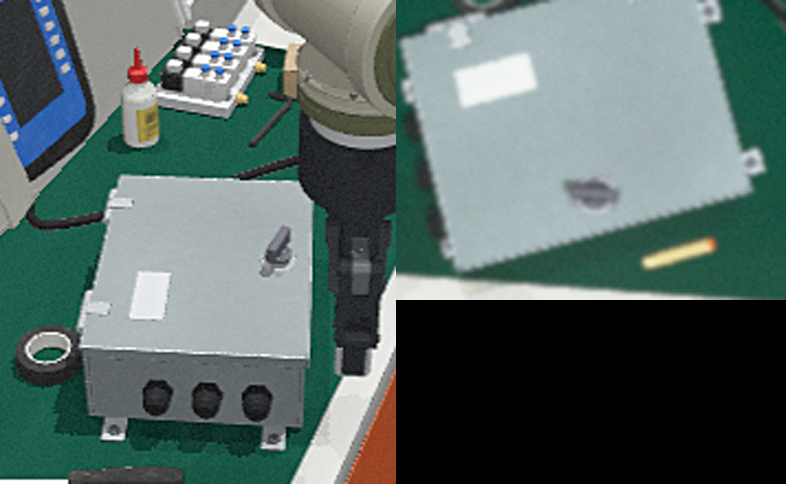

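The lid is shut flush. The wing at (592,192) in the top crop now lies across the box, about a quarter turn round from before, and the bystanders in view look undisturbed. Handing in.

```bash
python3 -c "
from bench import job
print(job.hand_in())"
```

```text
the job is handed in; nothing more can be done
None
```

I broke the stay at its knee, lowered the lid fully shut without slamming it, and turned the fastener clockwise until it sprang up into its locked notch; the job was handed in at about 30 s on the robot clock, with no verdict returned.

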